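Hold a bauble-stand foot in the registration corner under the lamp

TASK

First slide the lamp's dimmer grip along its track until it stands level with the steel pointer clipped to the housing. Then take the wooden stand foot, set it flat on the aluminium jig plate and press it firmly into the corner, its long side flush against the long fence and its end against the short fence, and finish while still holding it pressed against both fences for its inspection picture. Leave the jars, cup, tub, bauble and brush where they are.

Things in the scene. Friction and masses are not known exactly. Their poses are not given: they have to be found in the camera images.
- foot: loose wooden block, the foot of a bauble stand: 44 mm along its x, 84 mm along its y, 60 mm tall, about 0.2 kg, with a low brass collar (20 mm diameter, 4 mm high) in the middle of its top. Stands upright on the table at the start. Origin at the centre of its underside, z up. It is the same turned half round, either way is right.
- jig: fixed jig: aluminium plate 150 mm along its x, 170 mm along its y, 10 mm thick, lying on the table. Origin at the centre of the plate's underside; z up. Two low steel fences stand on it, along its +x edge and its +y edge, and meet in the corner at +x +y. Outside the long fence, at x = 102 to 126 mm, runs a light bar 34 mm high. The jig does not move.
- long_fence: dark steel fence on the jig's +x edge, 150 mm long along the jig's y, 12 mm thick, rising 18 mm above the plate (28 mm above the table). Its inner face is at jig x = 63 mm. Origin at the centre of its underside; axes as the jig's. Rigid.
- short_fence: dark steel fence on the jig's +y edge, 103 mm long along the jig's x, 12 mm thick, rising 18 mm above the plate. Its inner face is at jig y = 73 mm. Origin at the centre of its underside; axes as the jig's. Rigid.
- jig_corner (a point): the point on the plate's top face where the two fences' inner faces meet (jig x = 63 mm, y = 73 mm, z = 10 mm). The foot, pressed home, has its centre 22 mm to the jig's -x and 42 mm to the jig's -y of it.
- dimmer_base: fixed white housing of the dimmer, 44 mm along its x, 190 mm along its y (the track's direction), 14 mm high, on the table. Origin at the centre of its underside; z up.
- dimmer (a joint): position of the dimmer grip along the track in m, 0 at the -y end and 0.14 at the +y end of the housing; about 1.5 N of friction, stays where it is left
- dimmer_top (a point): centre of the top of the dimmer grip, a black upright block 24 mm along the housing's x, 20 mm along its y (the sliding direction), 40 mm tall, from 14.5 to 54.5 mm above the table; a thin white line across its middle
- pointer: fixed dark steel pointer on the housing's -x edge: a small flat arrowhead, 20 mm wide, 18 mm high, its tip towards the track. Origin on the table at the housing's centre line, level with the pointer's tip along the track; axes as the housing's. The grip is level with it when grip and pointer have the same y in the housing's axes.
- tall_jar: closed blue plastic paint jar with a white lid, 60 mm diameter, 95 mm tall. A loose bystander; leave it alone. Origin at the centre of its underside.
- short_jar: closed yellow paint jar with a steel lid, 64 mm diameter, 70 mm tall. A loose bystander; leave it alone. Origin at the centre of its underside.
- paint_cup: small open white plastic cup, 68 mm diameter at the rim, 45 mm tall. A loose bystander; leave it alone. Origin at the centre of its underside.
- tub: round grey tub with a white lid, 88 mm diameter, 58 mm tall. A loose bystander; leave it alone. Origin at the centre of its underside.
- bauble: blue ball ornament, 80 mm diameter, on a cork ring, 98 mm tall in all. A loose bystander; leave it alone. Origin at the centre of its underside.
- brush: paint brush, 170 mm long, lying flat. A loose bystander; leave it alone. Origin on its axis line, at its underside.
There are look-alikes about, which are no part of the job. Several things have the shape of the dimmer_base; the one meant has the colours described above. Leave any red look-alike of the foot alone.

How it is judged:
By the outcome, as a careful person would: the job done as asked, in the order asked, and still so for the second after the job is handed in, while the arm keeps its last pose, push and grip.
It also fails if it takes over 58 s, if anything falls off the work surface, if the arm or the gripper's body presses on something with over 40 N, if the wrist force passes 120 N, or if a joint passes its speed limit or range.

ROBOT

A 6-joint arm with a two-finger parallel gripper is mounted at the origin on the work surface. World frame = base frame: x ahead of the robot, y to its left, z up, the work surface at z = 0. Lengths are in mm, angles in rad, forces in N, time in s.
With the tool pointing down it reaches from about 300 to 775 mm from the base axis. Payload 14.6 kg.
Tool frame: the origin (TCP) lies on the front face of the gripper's body, between the roots of the fingers; the fingertips stand 97 mm ahead of it and the grasp point (between the pads) lies 78 mm ahead of it; z points along the fingers, y is the line along which they close (so a half turn about z gives the same grasp; the last joint's range is limited). The gripper opens to 94 mm and grips with 3 to 60 N. Pads are 16 mm wide; open, the fingers measure 119 mm over their backs; the gripper's body (75 mm by 177 mm) begins 78 mm behind the grasp point.
Start: joints at [-0.067, 0.3, 1.521, -0, 1.321, -0.067], TCP at [549.991, -0.002, 302.646] pointing down, gripper open.
Joint ranges: [-3.03, 3.03], [-0.79, 2.21], [0.23, 2.52], [-1.04, 4.18], [0, 3.07], [-2.55, 2.55]. Speed limits (rad/s): [2.22, 2.22, 2.57, 3.14, 3.14, 3.14].

INTERFACE

Orientations are given as [roll, pitch, yaw] about the fixed x, y, z axes, in that order (R = Rz(yaw) Ry(pitch) Rx(roll)).
In Python, from cell import * gives the robot as it stands.
- The arm moves only by the tool carry_out, never from a script. Its arguments are lists of equal length, an entry for each row: "slide": the shift along the world's x, y, z scaled (see below), a list of three; "dr": the turn, a rotation vector about the world's x, y, z scaled (see below), a list of three; "gripper": the opening in per cent of the stroke, from 0 (shut) to 100 (fully open). A call has 1 to 10 rows; each row is the pose to reach, as a shift and turn from the pose commanded when the call began, turning the shorter way round; what a row does not reach only later rows make up. The controller multiplies each number of a shift by 0.25 m and each number of a turn by 360 degrees. A row lasts 1/12 s, in which the tool goes at most 41.7 mm and 7.16 degrees, less where a joint would pass 70% of its speed; a pose out of reach is approached as far as the arm can. A call with a number of a shift or a turn outside -1 to 1 is refused whole. A call with a gripper value outside its range is refused whole. The fingers move at their own pace and stop on an object; "newtons" is the grip in N (left out, the last holds). Time passes only in rows, so rows that repeat a pose let the fingers close. It gives the time, the measured TCP pose, the force, the opening and the grip force at its end, in the units of the state.
- read_state(): the state, without advancing time (a new reading comes with each control period).
- camera(name): name is "scene" or "side" or "wrist"; returns the picture (400x640x3 uint8, red, green, blue); there is no depth.
- camera_model(name): a dict with "vfov" (degrees; the focal length in pixels is half the picture's height over the tangent of half this angle, whatever the lens; pixels are square), "cx", "cy" (the principal point, pixels), "R" (3x3) and "t" (3): a world point X has camera coordinates R X + t. Camera axes: x right, y down, z forward; pixel columns grow to the right and rows downward; lengths in mm; the calibration is good to about 2 mm. A picture is of the moment at which its call begins: read the wrist's pose just before it. camera_model takes no time and is no camera call; for the wrist camera it gives the pose at the moment of the call.
- sign_off(): hands the job in; it is judged then, once.
The state is a dict: "clock": time; "joints": joint angles; "qd": joint speeds; "effort": joint torques, N m; "eef_pos": TCP position; "eef_rot": TCP orientation; "wrist_force": force on the tool from outside, world axes, zero at the start; "moment": the same for the moment, N m; "finger_gap": finger opening in mm; "finger_force": force on a finger pad.
Only numpy, scipy, OpenCV 4.12 (cv2) and the standard library are available. Lean on these libraries where they do the work, as an engineer would, in place of code of your own. Each camera call takes 0.05 s, during which the arm holds its last target. There are 200 camera calls.

## Working session

There is one attempt and no reset: what is moved stays moved. The work goes in short steps, Python scripts to look and compute and a tool call to move; the robot and the scene stay as the last step left them, time stands still between calls to the robot, and variables do not carry over. Pictures are saved under pics/ and viewed, at most 10 in all, crops included, and the job is handed in when it is done.

Besides the shell and the picture viewer there is one more tool, called after "Request:" as name(argument=value, ...) on one line, values as JSON. carry_out: Moves the arm, as the interface text tells. Its arguments: {"type":"object","properties":{"slide":{"type":"array","items":{"type":"array","items":{"type":"number","minimum":-1,"maximum":1}}},"dr":{"type":"array","items":{"type":"array","items":{"type":"number","minimum":-1,"maximum":1}}},"gripper":{"type":"array","items":{"type":"number"}},"newtons":{"type":"number"}},"required":["slide","dr","gripper"]}

```bash
mkdir -p pics; ls; python3 - <<'E'
from cell import *
import cv2,numpy as np
for n in ("scene","side","wrist"):
    m=camera_model(n); print(n,m)
    im=camera(n); np.save(f"pics/{n}0.npy",im)
    cv2.imwrite(f"pics/{n}0.png",im[:,:,::-1])
print(read_state())
E
```

```text
pics
scene {'vfov': 57.83405528620752, 'cx': 317.77686522024464, 'cy': 195.0289927400815, 'R': array([[-0.31006721,  0.95059847, -0.01486208],
       [ 0.77652733,  0.24420748, -0.58083389],
       [-0.54851037, -0.19163836, -0.81388643]]), 't': array([ 157.76846632, -380.58101727, 1417.2062354 ])}
side {'vfov': 44.95388418372685, 'cx': 322.043685165654, 'cy': 201.91670499098967, 'R': array([[-0.98352394, -0.17986178, -0.01817709],
       [-0.09800841,  0.61500314, -0.78241005],
       [ 0.15190463, -0.7677375 , -0.62249828]]), 't': array([ 520.16627149,   97.85502133, 1335.24291586])}
wrist {'vfov': 71.10635209134368, 'cx': 321.62107859974964, 'cy': 204.3250056048448, 'R': array([[ 9.99999067e-01, -1.33441254e-03, -2.93367779e-04],
       [-1.20157247e-03, -9.61140356e-01,  2.76057551e-01],
       [-6.50342268e-04, -2.76056941e-01, -9.61141063e-01]]), 't': array([-550.38085539,  -28.01121956,  391.13841556])}
{'clock': 0.15, 'joints': array([-6.66030239e-02,  3.00335515e-01,  1.52141448e+00, -2.79271280e-05,
        1.32069091e+00, -6.66132887e-02]), 'qd': array([-8.73541762e-05, -2.61758545e-03, -7.64642656e-04, -6.01183593e-04,
       -2.77655412e-04,  5.59009201e-04]), 'effort': array([-2.50185103e-04, -5.31960297e+01, -3.52822959e+01,  7.07691838e-02,
        2.35654798e-02, -3.66386917e-05]), 'eef_pos': array([ 5.49893493e+02, -2.19564017e-03,  3.02231149e+02]), 'eef_rot': array([-3.14074449e+00, -2.94702302e-05,  1.57081350e+00]), 'wrist_force': array([ 0.11795423, -0.73979309, -0.61929941]), 'moment': array([-0.04063556, -0.0152491 , -0.01226296]), 'finger_force': 0.0, 'finger_gap': 93.66428660716647}
```

View pics/scene0.png

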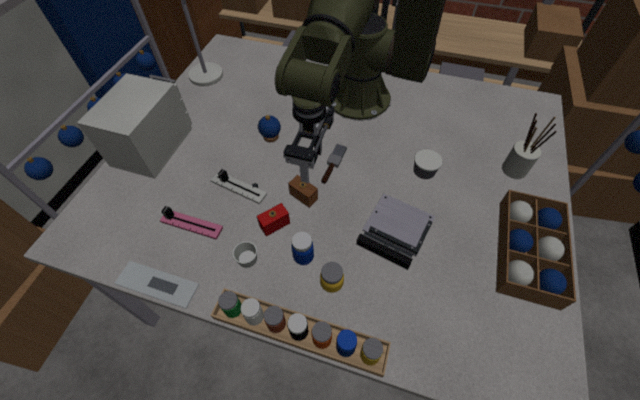

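View pics/side0.png

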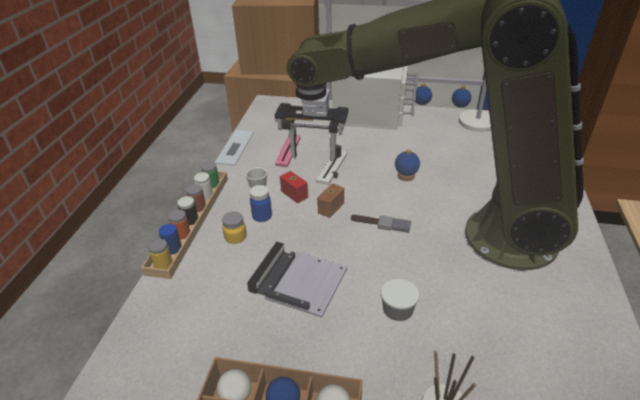

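The scene view has these candidates:
- **Dimmer:** the white housing at (238,186) with a black grip at about (223,175), and a pink look-alike at (190,222). The white one fits the description. The light-grey panel at (157,284) has no black grip.
- **Foot:** the brown block at (303,190). The red one at (273,218) is the look-alike.
- **Jig:** at (398,228).

I'll confirm the dimmer and foot in one enlarged crop.

```bash
cat > h.py <<'E'
import numpy as np,cv2
def ray(m,u,v,h=400):
    f=h/2/np.tan(np.radians(m["vfov"]/2)); d=np.array([(u-m["cx"])/f,(v-m["cy"])/f,1.])
    return -m["R"].T@m["t"], m["R"].T@d
def onz(m,u,v,z):
    c,d=ray(m,u,v); return (c+d*(z-c[2])/d[2])
def proj(m,X):
    f=200/np.tan(np.radians(m["vfov"]/2)); p=m["R"]@np.asarray(X,float)+m["t"]; return np.array([m["cx"]+f*p[0]/p[2],m["cy"]+f*p[1]/p[2]])
E
python3 - <<'E'
from cell import *
from h import *
m=camera_model("scene")
for n,(u,v),z in [("foot",(303,185),60),("dim_grip",(223,175),50),("dim_end",(213,180),14),("dim_end2",(265,197),14),("jig c",(398,225),10),("red",(272,213),60),("tall",(302,240),95),("short",(332,268),70)]:
    print(n,onz(m,u,v,z).round())
s=np.load("pics/scene0.npy")[155:245,200:330]; w=np.load("pics/wrist0.npy")
a=cv2.resize(s,(780,540),interpolation=cv2.INTER_CUBIC)
cv2.imwrite("pics/crop1.png",a[:,:,::-1])
E
```

```text
foot [510. -46.  60.]
dim_grip [ 541. -302.   50.]
dim_end [ 546. -344.   14.]
dim_end2 [ 558. -157.   14.]
jig c [531. 256.  10.]
red [632. -97.  60.]
tall [706.  22.  95.]
short [747. 117.  70.]
```

View pics/wrist0.png

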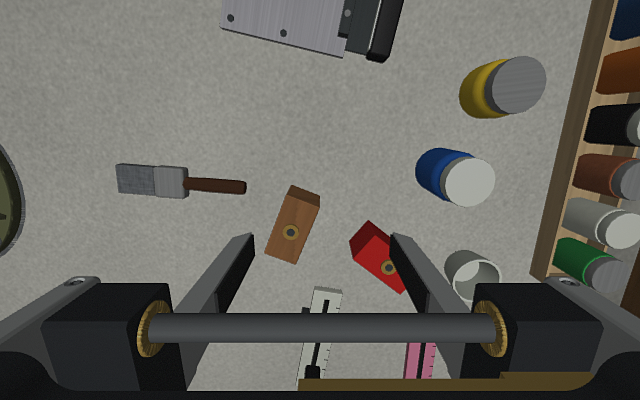

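View pics/crop1.png

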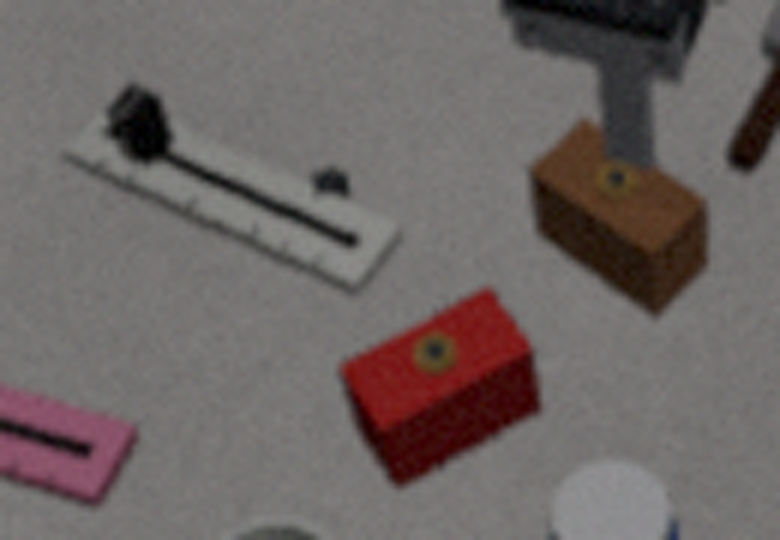

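The crop shows the white housing with its black grip at the far (−y) end and a steel pointer on the robot-side edge. The foot is the brown block with the brass collar, at (290,232) in the wrist view, and the red look-alike is at (389,268). I'll move the wrist camera over the dimmer first.

Request:
carry_out(slide=[[0, -0.16, 0], [0, -0.32, 0], [0, -0.48, 0], [0, -0.64, 0], [0, -0.8, 0], [0, -0.96, 0], [0, -1, 0], [0, -1, 0], [0, -1, 0]], dr=[[0, 0, 0], [0, 0, 0], [0, 0, 0], [0, 0, 0], [0, 0, 0], [0, 0, 0], [0, 0, 0], [0, 0, 0], [0, 0, 0]], gripper=[100, 100, 100, 100, 100, 100, 100, 100, 100])

```text
clock: 0.9
eef_pos: [549.9, -249.8, 302.2]
eef_rot: [-3.141, -0.001, 1.57]
wrist_force: [-0.1, -0.6, 0.6]
finger_gap: 94.0
finger_force: 0.0
```

```bash
python3 - <<'E'
from cell import *
from h import *
import pickle
m=camera_model("wrist"); im=camera("wrist"); pickle.dump((m,im),open("pics/w1.pkl","wb"))
cv2.imwrite("pics/w1.png",im[:,:,::-1]); print(read_state()["eef_pos"],read_state()["clock"])
E
```

```text
[ 550.07603508 -249.02661178  302.41935367] 0.95
```

View pics/w1.png

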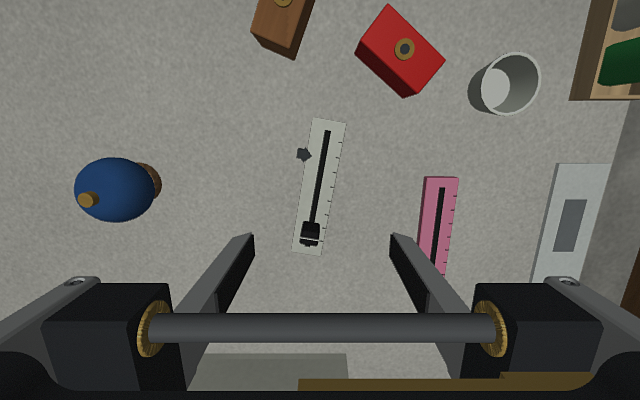

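The wrist view shows the housing with corners at about (315,118), (346,122), (322,255) and (292,251). The pointer is at (303,155) and the grip at (310,234) with its white line at about (312,240).

```bash
python3 - <<'E'
from h import *
import pickle
m,im=pickle.load(open("pics/w1.pkl","rb"))
hsv=cv2.cvtColor(im,cv2.COLOR_RGB2HSV)
roi=np.zeros((400,640),np.uint8); roi[110:262,285:352]=1
V=hsv[...,2]; print("V plate",V[200,305],V[200,335-0],"table",V[150,260],V[200,280])
wh=((V>165)&(roi>0)).astype(np.uint8)
c=max(cv2.findContours(cv2.morphologyEx(wh,cv2.MORPH_CLOSE,np.ones((9,9))),0,2)[0],key=cv2.contourArea)
r=cv2.minAreaRect(c); bp=cv2.boxPoints(r); print(r)
W=np.array([onz(m,u,v,14) for u,v in bp]); print(W.round(1)); print(W.mean(0), [np.linalg.norm(W[i]-W[i-1]).round(1) for i in range(4)])
dk=((V<90)&(roi>0)).astype(np.uint8)
n,l,s,ce=cv2.connectedComponentsWithStats(dk)
for i in range(1,n):
    if s[i,4]>15: print(s[i],ce[i],V[l==i].mean())
cv2.imwrite("pics/c2.png",cv2.resize(im[110:265,280:355],(291*1,600),interpolation=cv2.INTER_CUBIC)[:,:,::-1])
E
```

```text
V plate 156 139 table 140 139
((318.1924133300781, 169.571044921875), (30.3797607421875, 102.68952941894531), 15.068489074707031)
[[ 506.7 -291.1   14. ]
 [ 544.7 -159.8   14. ]
 [ 581.9 -169.4   14. ]
 [ 547.4 -302.8   14. ]]
[ 545.18886945 -230.77797536   14.        ] [np.float64(42.4), np.float64(136.7), np.float64(38.4), np.float64(137.8)]
[300 130  31 110 849] [316.11542992 194.37809187] 26.63839811542992
[296 147  16  15 141] [302.9929078  153.85815603] 53.46808510638298
[299 238  19   9 105] [308.19047619 242.25714286] 28.485714285714284
```

View pics/c2.png

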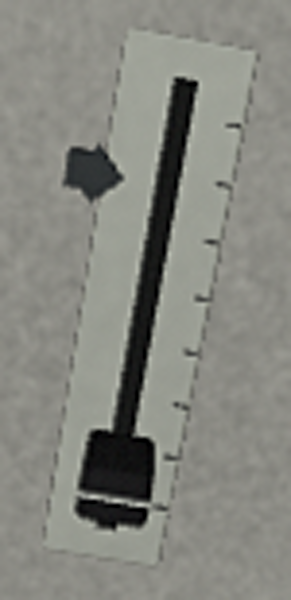

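The crop gives the pointer tip at crop (124,177), the white line's centre at (117,501), and housing corners at (127,28), (258,50), (160,563) and (45,548).

```bash
python3 - <<'E'
from h import *
import pickle
m,im=pickle.load(open("pics/w1.pkl","rb"))
P=lambda x,y,z: onz(m,280+x/3.88-.37,110+y/3.87-.37,z)
C=[P(127,28,14),P(258,50,14),P(160,563,14),P(45,548,14)]
print(np.round(C,1))
c=np.mean(C,0); yh=(C[0]+C[1]-C[2]-C[3])[:2]; print("len",np.linalg.norm(yh)/2,"w",np.linalg.norm(C[1]-C[0]),np.linalg.norm(C[2]-C[3]))
yh/=np.linalg.norm(yh); xh=np.array([yh[1],-yh[0]]); print("c",c,"yaw",np.arctan2(-yh[0],yh[1]), "ydir",yh)
for n,q in [("line",P(117,501,54.5)),("tip14",P(124,177,14)),("tip18",P(124,177,18)),("slot0",P(185,78,14))]:
    d=q[:2]-c[:2]; print(n,q.round(1),"local x,y",(d@xh).round(1),(d@yh).round(1))
E
```

```text
[[ 539.  -160.7   14. ]
 [ 581.7 -167.7   14. ]
 [ 549.2 -352.    14. ]
 [ 506.4 -345.8   14. ]]
len 187.5530492376247 w 43.28910093871284 43.209494610738545
c [ 544.09437963 -256.5758852    14.        ] yaw -0.17456471433740045 ydir [0.17367948 0.98480223]
line [ 535.4 -309.7   54.5] local x,y 0.6 -53.8
tip14 [ 537.5 -208.8   14. ] local x,y -14.8 45.9
tip18 [ 537.6 -208.4   18. ] local x,y -14.8 46.3
slot0 [ 557.9 -176.5   14. ] local x,y -0.3 81.2
```

Request:
carry_out(slide=[[-0.058, -0.12, 0], [-0.058, -0.238, -0.1], [-0.058, -0.238, -0.26], [-0.058, -0.238, -0.42], [-0.058, -0.238, -0.58], [-0.058, -0.238, -0.718], [-0.058, -0.238, -0.718], [-0.058, -0.238, -0.718], [-0.058, -0.238, -0.718], [-0.058, -0.238, -0.718]], dr=[[0, 0, -0.014], [0, 0, -0.0278], [0, 0, -0.0278], [0, 0, -0.0278], [0, 0, -0.0278], [0, 0, -0.0278], [0, 0, -0.0278], [0, 0, -0.0278], [0, 0, -0.0278], [0, 0, -0.0278]], gripper=[60, 60, 60, 60, 60, 60, 60, 20, 20, 20], newtons=10)

```text
clock: 1.78
eef_pos: [536.6, -309.6, 126.2]
eef_rot: [3.138, 0.002, 1.397]
wrist_force: [0.1, -0.3, 1.2]
finger_gap: 39.7
finger_force: 0.0
```

Request:
carry_out(slide=[[0, 0, 0], [0, 0, 0], [0, 0, 0], [0, 0, 0], [0, 0, 0], [0, 0, 0]], dr=[[0, 0, 0], [0, 0, 0], [0, 0, 0], [0, 0, 0], [0, 0, 0], [0, 0, 0]], gripper=[20, 20, 20, 20, 20, 20])

```text
clock: 2.28
eef_pos: [534.1, -309.5, 124.8]
eef_rot: [-3.138, -0.0, 1.396]
wrist_force: [-19.0, 4.4, 17.3]
finger_gap: 24.1
finger_force: 10.0
```

Request:
carry_out(slide=[[-0.006, 0, 0], [0.007, 0.08, 0], [0.021, 0.16, 0], [0.035, 0.24, 0], [0.049, 0.32, 0], [0.063, 0.395, 0], [0.063, 0.395, 0], [0.063, 0.395, 0], [0.063, 0.395, 0]], dr=[[0, 0, 0], [0, 0, 0], [0, 0, 0], [0, 0, 0], [0, 0, 0], [0, 0, 0], [0, 0, 0], [0, 0, 0], [0, 0, 0]], gripper=[20, 20, 20, 20, 20, 20, 20, 20, 20])

```text
clock: 3.03
eef_pos: [551.3, -210.4, 124.8]
eef_rot: [3.141, 0.0, 1.397]
wrist_force: [-6.3, 2.9, 10.7]
finger_gap: 24.0
finger_force: 10.0
```

Request:
carry_out(slide=[[0, 0, 0], [0, 0, 0], [0, 0, 0], [0, 0, 0.15], [0, 0, 0.3], [0, 0, 0.45], [0, 0, 0.6], [0, 0, 0.7], [0, 0, 0.7], [0, 0, 0.7]], dr=[[0, 0, 0], [0, 0, 0], [0, 0, 0], [0, 0, 0], [0, 0, 0], [0, 0, 0], [0, 0, 0], [0, 0, 0], [0, 0, 0], [0, 0, 0]], gripper=[60, 60, 60, 80, 100, 100, 100, 100, 100, 100])

```text
clock: 3.87
eef_pos: [551.4, -210.9, 299.3]
eef_rot: [3.139, 0.001, 1.396]
wrist_force: [-0.3, 1.0, -1.2]
finger_gap: 87.2
finger_force: 0.0
```

```bash
python3 - <<'E'
from cell import *
from h import *
import pickle
m=camera_model("wrist"); im=camera("wrist"); pickle.dump((m,im),open("pics/w2.pkl","wb"))
print(read_state()["eef_pos"])
u,v=proj(m,(537,-210,14)).astype(int); print(u,v)
x0,y0=u-50,v-50; print(x0,y0)
c=cv2.resize(im[y0:y0+130,x0:x0+100],(460,598),interpolation=cv2.INTER_CUBIC)
cv2.imwrite("pics/c3.png",c[:,:,::-1])
E
```

```text
[ 551.07580719 -210.72145332  297.64745413]
309 187
259 137
```

View pics/c3.png

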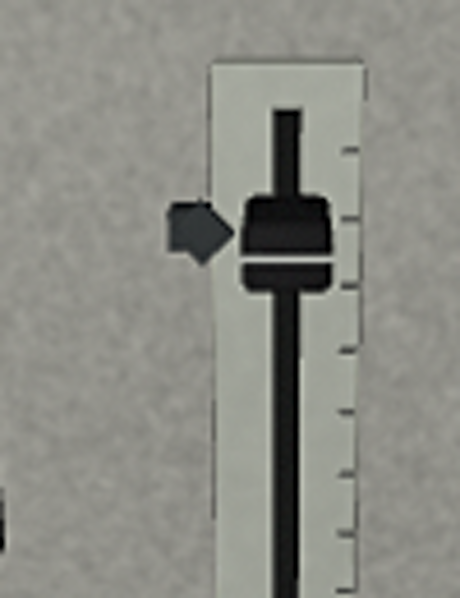

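The grip now stands beside the pointer. In the crop, the tip is at (235,234) and the white line at (287,259). The line sits higher than the tip, so I'll correct for that.

```bash
python3 - <<'E'
from h import *
import pickle
m,im=pickle.load(open("pics/w2.pkl","rb"))
P=lambda x,y,z: onz(m,259+x/4.6-.39,137+y/4.6-.39,z)
L=[P(212,62,14),P(364,62,14)]
yh=np.array([.1737,.9848]);print(np.round(L,1))
e=np.mean(L,0)
for n,q in [("line",P(287,259,54.5)),("tip14",P(235,234,14)),("tip18",P(235,234,18)),("tip9",P(235,234,9))]:
    print(n,q.round(1),"from end along track",((q-e)[:2]@yh).round(1))
# foot and red from same picture
hsv=cv2.cvtColor(im,cv2.COLOR_RGB2HSV); 
E
```

```text
[[ 539.8 -160.2   14. ]
 [ 581.8 -167.7   14. ]]
line [ 552.2 -210.2   54.5] from end along track -47.0
tip14 [ 536.9 -209.9   14. ] from end along track -49.4
tip18 [ 537.2 -209.    18. ] from end along track -48.5
tip9 [ 536.5 -210.9    9. ] from end along track -50.5
```

Request:
carry_out(slide=[[-0.028, -0.16, 0], [-0.056, -0.316, 0], [-0.056, -0.316, 0], [-0.056, -0.316, 0], [-0.056, -0.316, 0]], dr=[[0, 0, 0], [0, 0, 0], [0, 0, 0], [0, 0, 0], [0, 0, 0]], gripper=[100, 100, 100, 100, 100])

```text
clock: 4.33
eef_pos: [537.1, -289.4, 296.7]
eef_rot: [-3.139, -0.001, 1.396]
wrist_force: [0.7, 0.3, -0.4]
finger_gap: 94.1
finger_force: 0.0
```

```bash
python3 - <<'E'
from cell import *
from h import *
import pickle
m=camera_model("wrist"); im=camera("wrist"); pickle.dump((m,im),open("pics/w3.pkl","wb"))
V=im.max(2)
u,v=proj(m,(545,-210,18)).astype(int); x0,y0=u-40,v-30; print(x0,y0)
V=im[y0:y0+60,x0:x0+80].max(2)
n,l,s,ce=cv2.connectedComponentsWithStats((V<95).astype(np.uint8))
for i in range(1,n):
    if s[i,4]>15: print(s[i]+[x0,y0,0,0,0],ce[i]+[x0,y0])
cv2.imwrite("pics/c4.png",cv2.resize(im[y0:y0+60,x0:x0+80],(800,600),interpolation=cv2.INTER_CUBIC)[:,:,::-1])
E
```

```text
276 94
[312  95  21  29 304] [322.23026316 113.33881579]
[295 118  15  15 152] [301.41447368 125.16447368]
[312 125  21  29 293] [322.35153584 135.02389078]
```

View pics/c4.png

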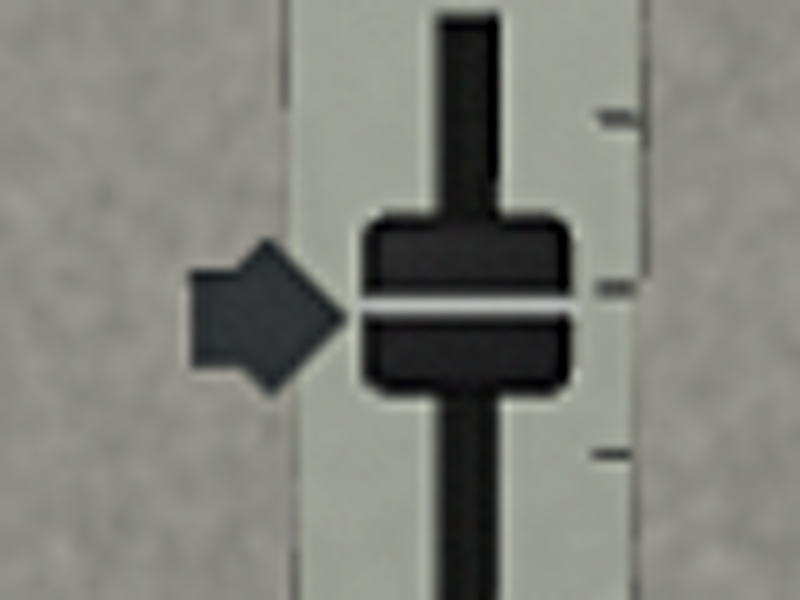

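Seen from straight above, the tip is at crop row 318 and the line at row 305, so the grip is about 1.7 mm too far along. I'll re-grip and move it back.

Request:
carry_out(slide=[[0.028, 0.16, 0], [0.056, 0.316, -0.08], [0.056, 0.316, -0.24], [0.056, 0.316, -0.4], [0.056, 0.316, -0.56], [0.056, 0.316, -0.7], [0.056, 0.316, -0.7], [0.056, 0.316, -0.7], [0.056, 0.316, -0.7], [0.056, 0.316, -0.7]], dr=[[0, 0, 0], [0, 0, 0], [0, 0, 0], [0, 0, 0], [0, 0, 0], [0, 0, 0], [0, 0, 0], [0, 0, 0], [0, 0, 0], [0, 0, 0]], gripper=[60, 60, 60, 60, 60, 60, 60, 40, 20, 20])

```text
clock: 5.22
eef_pos: [552.1, -210.8, 125.6]
eef_rot: [3.138, 0.001, 1.397]
wrist_force: [0.2, -1.0, -0.7]
finger_gap: 39.6
finger_force: 0.0
```

Request:
carry_out(slide=[[0, 0, 0], [0, 0, 0], [0, 0, 0], [0, 0, 0], [0, 0, 0], [-0.001, -0.0068, 0], [-0.001, -0.0068, 0], [-0.001, -0.0068, 0], [-0.001, -0.0068, 0]], dr=[[0, 0, 0], [0, 0, 0], [0, 0, 0], [0, 0, 0], [0, 0, 0], [0, 0, 0], [0, 0, 0], [0, 0, 0], [0, 0, 0]], gripper=[20, 20, 20, 20, 20, 20, 20, 20, 20])

```text
clock: 5.97
eef_pos: [550.9, -212.6, 124.4]
eef_rot: [3.141, 0.0, 1.396]
wrist_force: [-4.6, 0.6, 7.6]
finger_gap: 23.9
finger_force: 10.0
```

Request:
carry_out(slide=[[0, 0, 0], [0, 0, 0], [0, 0, 0], [0, 0, 0.15], [0, 0, 0.3], [0, -0.02, 0.45], [-0.028, -0.16, 0.6], [-0.056, -0.316, 0.7], [-0.056, -0.316, 0.7], [-0.056, -0.316, 0.7]], dr=[[0, 0, 0], [0, 0, 0], [0, 0, 0], [0, 0, 0], [0, 0, 0], [0, 0, 0], [0, 0, 0], [0, 0, 0], [0, 0, 0], [0, 0, 0]], gripper=[60, 60, 60, 80, 100, 100, 100, 100, 100, 100])

```text
clock: 6.8
eef_pos: [536.6, -293.9, 300.2]
eef_rot: [3.138, 0.002, 1.393]
wrist_force: [0.2, 0.4, 0.2]
finger_gap: 87.2
finger_force: 0.0
```

```bash
python3 - <<'E'
from cell import *
from h import *
im=camera("wrist"); m=camera_model("wrist")
u,v=proj(m,(545,-210,18)).astype(int); x0,y0=u-40,v-30; print(x0,y0)
V=im[y0:y0+60,x0:x0+80].max(2)
n,l,s,ce=cv2.connectedComponentsWithStats((V<95).astype(np.uint8))
for i in range(1,n):
    if s[i,4]>15: print(s[i]+[x0,y0,0,0,0],ce[i]+[x0,y0])
# line centre rows vs brightness on the grip
g=im[y0:y0+60].max(2).astype(float)
for u in (315,320,325,330):
    c=g[:,u]; r=np.arange(60); k=(c>80)&(r>15)&(r<45); print(u,[(a+y0,int(c[a])) for a in range(22,40)])
    break
E
```

```text
275 92
[310  92  22  29 308] [320.50649351 110.41558442]
[293 113  16  16 151] [300.04635762 120.63576159]
[311 122  21  30 308] [320.70454545 132.05519481]
315 [(np.int64(114), 39), (np.int64(115), 43), (np.int64(116), 41), (np.int64(117), 40), (np.int64(118), 38), (np.int64(119), 26), (np.int64(120), 84), (np.int64(121), 189), (np.int64(122), 56), (np.int64(123), 28), (np.int64(124), 33), (np.int64(125), 34), (np.int64(126), 32), (np.int64(127), 33), (np.int64(128), 27), (np.int64(129), 14), (np.int64(130), 84), (np.int64(131), 175)]
```

The line is now at row 120.9 and the pointer's centre at 120.6, so the dimmer is done. Next I'll look at the jig, and at the foot from above on the way.

Request:
carry_out(slide=[[0, 0.16, 0], [0, 0.32, 0], [0, 0.48, 0], [0, 0.64, 0], [0, 0.8, 0], [0, 0.8, 0], [0, 0.8, 0], [0, 0.8, 0]], dr=[[0, 0, 0.0139], [0, 0, 0.0278], [0, 0, 0.0278], [0, 0, 0.0278], [0, 0, 0.0278], [0, 0, 0.0278], [0, 0, 0.0278], [0, 0, 0.0278]], gripper=[100, 100, 100, 100, 100, 100, 100, 100])

```text
clock: 7.52
eef_pos: [536.8, -90.8, 297.0]
eef_rot: [-3.14, -0.0, 1.572]
wrist_force: [1.0, -0.1, 0.8]
finger_gap: 93.7
finger_force: 0.0
```

```bash
python3 - <<'E'
from cell import *
from h import *
import pickle
m=camera_model("wrist"); im=camera("wrist"); pickle.dump((m,im),open("pics/w4.pkl","wb"))
print(read_state()["eef_pos"])
E
```

```text
[536.86100314 -91.57282266 297.22130104]
```

Request:
carry_out(slide=[[0, 0.16, 0], [0, 0.32, 0], [0, 0.48, 0], [0, 0.64, 0], [0, 0.8, 0], [0, 0.96, 0], [0, 1, 0], [0, 1, 0], [0, 1, 0]], dr=[[0, 0, 0], [0, 0, 0], [0, 0, 0], [0, 0, 0], [0, 0, 0], [0, 0, 0], [0, 0, 0], [0, 0, 0], [0, 0, 0]], gripper=[100, 100, 100, 100, 100, 100, 100, 100, 100])

```text
clock: 8.32
eef_pos: [537.2, 157.7, 297.5]
eef_rot: [-3.141, 0.0, 1.571]
wrist_force: [1.0, -0.2, -0.7]
finger_gap: 94.0
finger_force: 0.0
```

```bash
python3 - <<'E'
from cell import *
from h import *
import pickle
m=camera_model("wrist"); im=camera("wrist"); pickle.dump((m,im),open("pics/w5.pkl","wb"))
cv2.imwrite("pics/w5.png",im[:,:,::-1]);print(read_state()["eef_pos"])
m,im=pickle.load(open("pics/w4.pkl","rb"))
hsv=cv2.cvtColor(im,cv2.COLOR_RGB2HSV)
mk=((hsv[...,0]>=6)&(hsv[...,0]<=16)&(hsv[...,1]>90)).astype(np.uint8); 
n,l,s,ce=cv2.connectedComponentsWithStats(mk)
for i in range(1,n):
    if s[i,4]>400:
        print(s[i],ce[i]); y,x=np.nonzero(l==i); print(np.percentile(hsv[...,2][l==i],[5,25,50,75,95]), onz(m,*ce[i],60))
E
```

```text
[537.27103829 157.08093303 297.69877223]
[ 604   76   36   44 1278] [624.1627543   99.54460094]
[47.   51.   54.   63.   70.15] [860.31954509  14.57807609  60.        ]
[181 106  69  19 986] [216.09634888 114.74036511]
[31.   49.   52.   53.   54.75] [422.77222279  -0.8275601   60.        ]
[ 270  115   61   82 2559] [299.91402892 155.35052755]
[102. 107. 110. 113. 116.] [512.7469762  -44.45859322  60.        ]
```

View pics/w5.png

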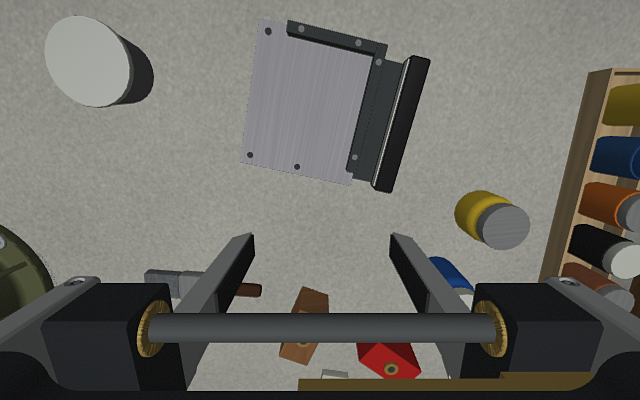

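The jig's plate spans about (245..385, 20..185). The long fence runs from (385,45) to (350,180) with the light bar outside it, and the short fence from (288,22) to (385,50). The foot in w4 has its centre at about (300,155).

```bash
python3 - <<'E'
from h import *
import pickle
m,im=pickle.load(open("pics/w5.pkl","rb"))
g=cv2.GaussianBlur(im.max(2),(0,0),0.7).astype(float)
def edge(p): # strongest drop, subpixel
    d=-np.diff(p); k=int(np.argmax(d)); 
    a=d[max(k-1,0):k+2]; return k+.5+((a[0]-a[2])/(2*(a[0]-2*a[1]+a[2])) if len(a)==3 else 0)
R=[]
for v in range(75,148): 
    uc=370-(v-60)*0.225; a=int(uc)-14; R.append((a+edge(g[v,a:a+26]),v))
T=[]
for u in range(298,362):
    vc=38+(u-290)*0.27; b=int(vc)-12; col=g[b:b+28,u][::-1]; T.append((u,b+27-edge(col)))
def fit(p):
    p=np.array([onz(m,u,v,10)[:2] for u,v in p])
    for _ in range(3):
        vx,vy,x,y=cv2.fitLine(p.astype(np.float32),cv2.DIST_HUBER,0,.01,.01).ravel()
        r=(p-[x,y])@[-vy,vx]; k=abs(r)<2; p=p[k] if k.sum()>15 else p
    return np.array([x,y]),np.array([vx,vy]),len(p),r.std()
a=fit(R);b=fit(T);print(a,b)
s=np.linalg.solve(np.c_[a[1],-b[1]],b[0]-a[0]); corner=a[0]+s[0]*a[1]
ya=a[1] if a[1][1]>0 else -a[1]; xb=b[1] if b[1][0]>0 else -b[1]
print("corner",corner,"yaw from long",np.degrees(np.arctan2(-ya[0],ya[1])),"short",np.degrees(np.arctan2(xb[1],xb[0])))
print("first/last edges",R[0],R[-1],T[0],T[-1])
C=corner
# check plate corners
for q in [(258,22),(240,162),(352,185)]: 
    w=onz(m,*q,10)[:2]-C; t=np.arctan2(-ya[0],ya[1]); print("jig local",63+w@[np.cos(t),np.sin(t)],73+w@[-np.sin(t),np.cos(t)])
# foot
m,im=pickle.load(open("pics/w4.pkl","rb"))
hsv=cv2.cvtColor(im,cv2.COLOR_RGB2HSV)
top=((hsv[...,2]>92)&(hsv[...,0]<=22)&(hsv[...,1]>80)).astype(np.uint8)
top[:, :255]=0;top[:,345:]=0;top[:100]=0;top[215:]=0
top=cv2.morphologyEx(top,cv2.MORPH_CLOSE,np.ones((9,9)))
c=max(cv2.findContours(top,0,2)[0],key=cv2.contourArea); r=cv2.minAreaRect(c); print(r)
W=np.array([onz(m,u,v,60) for u,v in cv2.boxPoints(r)]); print(W.round(1),W.mean(0),[np.linalg.norm(W[i]-W[i-1]).round(1) for i in range(4)])
e=W[1]-W[0]; f=W[2]-W[1]; l=e if np.linalg.norm(e)>np.linalg.norm(f) else f; l=l if l[1]>0 else -l
print("foot yaw",np.degrees(np.arctan2(-l[0],l[1])))
br=((hsv[...,0]>=18)&(hsv[...,0]<=30)&(hsv[...,1]>60)).astype(np.uint8); br[:140]=0;br[175:]=0;br[:,:280]=0;br[:,320:]=0
M=cv2.moments(br); 
if M["m00"]: print("collar",M["m10"]/M["m00"],M["m01"]/M["m00"],onz(m,M["m10"]/M["m00"],M["m01"]/M["m00"],64))
E
```

```text
(array([581.88617, 240.9269 ], dtype=float32), array([0.21636097, 0.9763134 ], dtype=float32), 73, np.float64(0.10756417695352409)) (array([547.40125, 326.46057], dtype=float32), array([ 0.9762757, -0.2165313], dtype=float32), 64, np.float64(0.07863807946875875))
corner [598.3377 315.1632] yaw from long -12.495385 short -12.505381
first/last edges (np.float64(367.7049180327869), 75) (np.float64(350.2040816326531), 147) (298, np.float64(38.12765957446808)) (361, np.float64(53.4375))
jig local -75.38226576868217 79.20792950326705
jig local -73.75231160752847 -85.53871029249811
jig local 77.55226396284762 -83.83525902171911
((299.2758483886719, 155.81033325195312), (39.738800048828125, 73.34965515136719), 21.801406860351562)
[[ 4.742e+02 -7.560e+01  6.000e+01]
 [ 5.078e+02 -5.000e-01  6.000e+01]
 [ 5.479e+02 -1.590e+01  6.000e+01]
 [ 5.166e+02 -9.320e+01  6.000e+01]] [511.62364649 -46.30064561  60.        ] [np.float64(45.9), np.float64(82.3), np.float64(43.0), np.float64(83.4)]
foot yaw -24.079485258877853
collar 299.1179487179487 157.62564102564102 [512.11592232 -46.54659858  64.        ]
```

The jig corner is at (598.3, 315.2) with yaw −12.5°. The foot's centre is (512, −46.5) with yaw about −23°. Now I'll fetch the foot.

Request:
carry_out(slide=[[-0.02, -0.16, 0], [-0.04, -0.32, 0], [-0.06, -0.48, 0], [-0.08, -0.64, 0], [-0.1, -0.8, 0], [-0.1, -0.82, -0.14], [-0.1, -0.82, -0.3], [-0.1, -0.82, -0.4], [-0.1, -0.82, -0.4], [-0.1, -0.82, -0.4]], dr=[[0, 0, -0.016], [0, 0, -0.032], [0, 0, -0.048], [0, 0, -0.064], [0, 0, -0.064], [0, 0, -0.064], [0, 0, -0.064], [0, 0, -0.064], [0, 0, -0.064], [0, 0, -0.064]], gripper=[75, 75, 75, 75, 75, 75, 75, 75, 75, 75], newtons=40)

```text
clock: 9.2
eef_pos: [511.7, -47.8, 198.2]
eef_rot: [-3.14, 0.0, 1.167]
wrist_force: [-0.2, -0.4, 0.8]
finger_gap: 70.6
finger_force: 0.0
```

```bash
python3 - <<'E'
from cell import *
from h import *
m=camera_model("wrist"); im=camera("wrist"); s=read_state(); print(s["eef_pos"],s["eef_rot"])
cv2.imwrite("pics/w6.png",im[:,:,::-1])
hsv=cv2.cvtColor(im,cv2.COLOR_RGB2HSV)
top=((hsv[...,2]>92)&(hsv[...,0]<=22)&(hsv[...,1]>80)).astype(np.uint8); top[310:]=0
n,l,st,ce=cv2.connectedComponentsWithStats(top)
for i in range(1,n):
    if st[i,4]>500: print(st[i],ce[i],onz(m,*ce[i],60))
br=((hsv[...,0]>=18)&(hsv[...,0]<=30)&(hsv[...,1]>60)).astype(np.uint8); br[310:]=0
n,l,st,ce=cv2.connectedComponentsWithStats(br)
for i in range(1,n):
    if st[i,4]>60: print("collar?",st[i],ce[i],onz(m,*ce[i],64))
E
```

```text
[512.32592272 -47.4939536  199.52862969] [ 3.14047812e+00 -2.05158344e-04  1.16730182e+00]
[ 293  174   54   94 4709] [320.61244426 219.72711828] [513.08455409 -43.7551412   60.        ]
[ 424  181  113   72 4780] [479.02887029 216.74372385] [634.3843803  -92.92366303  60.        ]
collar? [469 208  27  24 378] [481.53174603 219.07936508] [634.10656485 -93.51860923  64.        ]
collar? [309 213  24  24 363] [320.69972452 224.17355372] [512.19789573 -46.04342493  64.        ]
collar? [188 300  20  10 148] [198.02027027 305.20945946] [380.91074732 -73.52882967  64.        ]
collar? [437 300  19  10 146] [445.20547945 305.17808219] [ 584.03943061 -160.46550896   64.        ]
```

Request:
carry_out(slide=[[0, 0.005, -0.16], [0, 0.005, -0.316], [0, 0.005, -0.316], [0, 0.005, -0.316], [0, 0.005, -0.316], [0, 0.005, -0.316], [0, 0.005, -0.316], [0, 0.005, -0.316], [0, 0.005, -0.316], [0, 0.005, -0.316]], dr=[[0, 0, 0], [0, 0, 0], [0, 0, 0], [0, 0, 0], [0, 0, 0], [0, 0, 0], [0, 0, 0], [0, 0, 0], [0, 0, 0], [0, 0, 0]], gripper=[75, 75, 75, 75, 40, 40, 40, 40, 40, 40], newtons=40)

```text
clock: 10.08
eef_pos: [512.4, -45.3, 120.4]
eef_rot: [3.14, -0.0, 1.169]
wrist_force: [-2.6, 1.0, 8.8]
finger_gap: 44.1
finger_force: 40.0
```

Request:
carry_out(slide=[[0, 0, 0], [0, 0, 0], [0, 0, 0.1], [0, 0, 0.25], [0, 0, 0.35], [0, 0, 0.4], [0, 0, 0.4]], dr=[[0, 0, 0], [0, 0, 0], [0, 0, 0], [0, 0, 0], [0, 0, 0], [0, 0, 0], [0, 0, 0]], gripper=[40, 40, 40, 40, 40, 40, 40])

```text
clock: 10.67
eef_pos: [512.8, -45.3, 222.4]
eef_rot: [3.136, -0.001, 1.169]
wrist_force: [1.0, -0.1, -1.3]
finger_gap: 43.8
finger_force: 39.9
```

Request:
carry_out(slide=[[0.02, 0.12, 0], [0.04, 0.27, 0], [0.06, 0.42, 0], [0.075, 0.57, 0], [0.083, 0.63, 0], [0.083, 0.63, 0]], dr=[[0, 0, 0.01], [0, 0, 0.02], [0, 0, 0.0292], [0, 0, 0.0292], [0, 0, 0.0292], [0, 0, 0.0292]], gripper=[40, 40, 40, 40, 40, 40])

```text
clock: 11.17
eef_pos: [532.4, 115.2, 217.8]
eef_rot: [-3.14, 0.0, 1.356]
wrist_force: [-0.4, -0.8, -2.4]
finger_gap: 43.6
finger_force: 39.9
```

Request:
carry_out(slide=[[0.02, 0.12, 0], [0.04, 0.27, 0], [0.06, 0.42, 0], [0.075, 0.57, 0], [0.083, 0.63, 0], [0.083, 0.63, -0.1], [0.083, 0.63, -0.24], [0.083, 0.63, -0.33], [0.083, 0.63, -0.33], [0.083, 0.63, -0.33]], dr=[[0, 0, 0], [0, 0, 0], [0, 0, 0], [0, 0, 0], [0, 0, 0], [0, 0, 0], [0, 0, 0], [0, 0, 0], [0, 0, 0], [0, 0, 0]], gripper=[40, 40, 40, 40, 40, 40, 40, 40, 40, 40])

```text
clock: 12.0
eef_pos: [553.3, 268.9, 135.8]
eef_rot: [-3.139, 0.002, 1.351]
wrist_force: [0.3, 0.2, -0.4]
finger_gap: 43.6
finger_force: 40.0
```

Request:
carry_out(slide=[[0, 0, -0.012], [0, 0, -0.024], [0, 0, -0.028], [0, 0, -0.028], [0, 0, -0.028]], dr=[[0, 0, 0], [0, 0, 0], [0, 0, 0], [0, 0, 0], [0, 0, 0]], gripper=[40, 40, 40, 40, 40])

```text
clock: 12.42
eef_pos: [553.6, 269.8, 130.1]
eef_rot: [3.141, -0.0, 1.352]
wrist_force: [-0.7, 0.1, -2.1]
finger_gap: 43.8
finger_force: 40.0
```

Request:
carry_out(slide=[[0, 0, -0.004], [0, 0, -0.008], [0, 0, -0.008], [0, 0, -0.008]], dr=[[0, 0, 0], [0, 0, 0], [0, 0, 0], [0, 0, 0]], gripper=[40, 40, 40, 40])

```text
clock: 12.75
eef_pos: [553.8, 270.0, 129.4]
eef_rot: [3.14, -0.001, 1.352]
wrist_force: [-4.5, -1.7, 13.2]
finger_gap: 43.4
finger_force: 40.0
```

Request:
carry_out(slide=[[0.01, -0.0022, 0.002], [0.02, -0.0044, 0.002], [0.03, -0.0066, 0.002], [0.04, -0.0088, 0.002], [0.043, -0.0095, 0.002], [0.047, -0.0104, 0.002], [0.047, -0.0104, 0.002]], dr=[[0, 0, 0], [0, 0, 0], [0, 0, 0], [0, 0, 0], [0, 0, 0], [0, 0, 0], [0, 0, 0]], gripper=[40, 40, 40, 40, 40, 40, 40])

```text
clock: 13.33
eef_pos: [564.6, 267.8, 129.4]
eef_rot: [-3.14, -0.0, 1.352]
wrist_force: [-12.3, 1.7, 14.1]
finger_gap: 43.6
finger_force: 40.0
```

Request:
carry_out(slide=[[0.004, -0.0009, 0], [0.004, -0.0009, 0], [0.004, -0.0009, 0]], dr=[[0, 0, 0], [0, 0, 0], [0, 0, 0]], gripper=[40, 40, 40])

```text
clock: 13.58
eef_pos: [564.8, 267.8, 129.5]
eef_rot: [-3.138, 0.0, 1.352]
wrist_force: [-20.8, 2.8, 19.6]
finger_gap: 43.8
finger_force: 40.0
```

Request:
carry_out(slide=[[0.002, 0.01, 0], [0.0045, 0.02, 0], [0.0067, 0.03, 0], [0.0089, 0.04, 0], [0.0095, 0.043, 0], [0.0104, 0.047, 0], [0.0104, 0.047, 0]], dr=[[0, 0, 0], [0, 0, 0], [0, 0, 0], [0, 0, 0], [0, 0, 0], [0, 0, 0], [0, 0, 0]], gripper=[40, 40, 40, 40, 40, 40, 40])

```text
clock: 14.17
eef_pos: [566.9, 275.8, 129.6]
eef_rot: [-3.135, 0.009, 1.352]
wrist_force: [-33.7, -31.6, 36.4]
finger_gap: 43.3
finger_force: 40.0
```

Request:
carry_out(slide=[[-0.004, -0.0064, 0.003], [-0.004, -0.0064, 0.005], [-0.004, -0.0064, 0.005], [-0.004, -0.0064, 0.005]], dr=[[0, 0, 0], [0, 0, 0], [0, 0, 0], [0, 0, 0]], gripper=[40, 40, 40, 40])

```text
clock: 14.5
eef_pos: [566.6, 276.0, 129.5]
eef_rot: [-3.137, 0.004, 1.352]
wrist_force: [-15.6, -12.0, 9.4]
finger_gap: 43.6
finger_force: 40.0
```

```bash
python3 - <<'E'
from cell import *
from h import *
import pickle
d={}
for n in ("scene","side","wrist"): d[n]=(camera_model(n),camera(n))
pickle.dump(d,open("pics/w7.pkl","wb"))
s=read_state(); print(s["eef_pos"],s["eef_rot"],s["wrist_force"],s["moment"])
t=np.radians(-12.5); ex=np.array([np.cos(t),np.sin(t)]); ey=np.array([-np.sin(t),np.cos(t)])
def J(x,y,z): return np.r_[np.array([598.3,315.2])+ex*(x-63)+ey*(y-73),z]
tiles=[]
for n,k,w in (("scene",5,80),("side",5,80),("wrist",3,133)):
    m,im=d[n]; u,v=proj(m,J(41,31,40)).astype(int); print(n,u,v)
    x0=min(max(u-w//2,0),640-w); y0=min(max(v-50,0),300) if n!="wrist" else min(max(v-50,0),300)
    h=60 if n!="wrist" else 100
    y0=max(v-h//2,0); c=im[y0:y0+h,x0:x0+w]; print(x0,y0); tiles.append(cv2.resize(c,(400,300),interpolation=cv2.INTER_CUBIC))
# overlay predicted home-foot top edges on a second wrist tile
m,im=d["wrist"]; big=cv2.resize(im,None,fx=3,fy=3,interpolation=cv2.INTER_CUBIC)
u,v=proj(m,J(41,31,40)).astype(int); x0=u-66; y0=max(v-50,0)
pts=np.array([proj(m,J(x,y,70)) for x,y in ((19,-11),(63,-11),(63,73),(19,73))])
cv2.polylines(big,[(pts*3+1).astype(int)],True,(0,255,255),1)
tiles.append(cv2.resize(big[y0*3:y0*3+300,x0*3:x0*3+400],(400,300)))
o=np.vstack([np.hstack(tiles[:2]),np.hstack(tiles[2:])]); cv2.imwrite("pics/m7.png",np.clip(o.astype(float)*1.4,0,255).astype(np.uint8)[:,:,::-1])
E
```

```text
[566.62081103 276.02520596 129.52010077] [-3.13756148  0.00401688  1.35214164] [-15.72516322 -12.42544851  11.02587791] [-2.12852946  2.87001982 -0.00426699]
scene 405 232
365 202
side 285 276
245 246
wrist 321 244
255 194
```

View pics/m7.png

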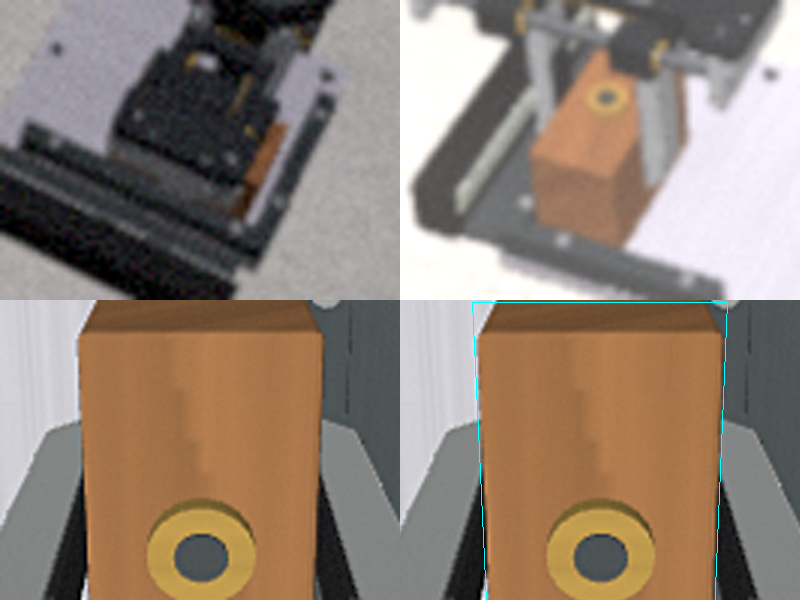

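The scene tile (top left) shows bright plate between the foot's end and the short fence. In the wrist tile the foot's end edge is at row 332, against 302 predicted, so it is about 5 mm short. The earlier force along y was friction against the long fence and the plate. I'll ease off both, slide along y, then press again.

Request:
carry_out(slide=[[-0.006, 0.0013, 0.004], [-0.006, 0.0013, 0.004], [-0.005, 0.006, 0.004], [-0.004, 0.012, 0.004], [-0.003, 0.016, 0.004], [-0.003, 0.016, 0.004]], dr=[[0, 0, 0], [0, 0, 0], [0, 0, 0], [0, 0, 0], [0, 0, 0], [0, 0, 0]], gripper=[40, 40, 40, 40, 40, 40])

```text
clock: 15.15
eef_pos: [567.2, 280.9, 130.4]
eef_rot: [-3.141, 0.001, 1.352]
wrist_force: [-2.3, -4.6, 1.3]
finger_gap: 43.9
finger_force: 40.0
```

Request:
carry_out(slide=[[0.0013, 0.006, 0], [0.0013, 0.006, 0], [0.0013, 0.006, 0]], dr=[[0, 0, 0], [0, 0, 0], [0, 0, 0]], gripper=[40, 40, 40])

```text
clock: 15.4
eef_pos: [567.3, 281.3, 130.5]
eef_rot: [-3.141, 0.003, 1.352]
wrist_force: [-5.3, -13.4, 7.1]
finger_gap: 43.5
finger_force: 40.0
```

Request:
carry_out(slide=[[0.0013, 0.006, 0], [0.0013, 0.006, 0], [0.0013, 0.006, 0]], dr=[[0, 0, 0], [0, 0, 0], [0, 0, 0]], gripper=[40, 40, 40])

```text
clock: 15.65
eef_pos: [567.5, 281.6, 130.6]
eef_rot: [-3.14, 0.006, 1.352]
wrist_force: [-10.2, -23.7, 12.8]
finger_gap: 43.7
finger_force: 40.0
```

Request:
carry_out(slide=[[0.003, -0.002, -0.002], [0.0053, -0.0036, -0.003], [0.0053, -0.0036, -0.003], [0.0053, -0.0036, -0.003]], dr=[[0, 0, 0], [0, 0, 0], [0, 0, 0], [0, 0, 0]], gripper=[40, 40, 40, 40])

```text
clock: 15.98
eef_pos: [567.9, 281.5, 130.3]
eef_rot: [-3.137, 0.006, 1.352]
wrist_force: [-20.4, -19.3, 22.6]
finger_gap: 43.7
finger_force: 40.0
```

```bash
python3 - <<'E'
from cell import *
from h import *
import pickle
s=read_state(); print(s["eef_pos"],s["eef_rot"],s["wrist_force"])
m=camera_model("wrist"); im=camera("wrist"); sc=camera("scene"); ms=camera_model("scene"); pickle.dump((m,im,ms,sc),open("pics/w8.pkl","wb"))
t=np.radians(-12.5); ex=np.array([np.cos(t),np.sin(t)]); ey=np.array([-np.sin(t),np.cos(t)])
def loc(p): w=p[:2]-np.array([598.3,315.2]); return (63+w@ex).round(1),(73+w@ey).round(1)
def report(m,im):
    h=cv2.cvtColor(im,cv2.COLOR_RGB2HSV)
    # foot top face, in wrist picture: lighter brown
    b=((h[...,0]<=17)&(h[...,0]>=5)&(h[...,1]>90)&(h[...,2]>90)).astype(np.uint8); b[:150]=0;b[310:]=0;b[:,:260]=0;b[:,385:]=0
    r=np.nonzero(b[:,300:340].sum(1)>30)[0]; print("rows",r.min(),r.max())
    for v in range(r.min()-2,r.min()+20,5):
        q=np.nonzero(b[v])[0]
        if len(q): print(v,q.min(),q.max(),loc(onz(m,q.min()-.5,v,70)),loc(onz(m,q.max()+.5,v,70)))
    print([int(x) for x in h[r.min()-12:r.min()+8,320,2]])
    for u in (300,320,340):
        q=np.nonzero(b[:,u])[0]; print("end",u,q.min(),loc(onz(m,u,q.min()-.5,70)))
report(m,im)
d=pickle.load(open("pics/w7.pkl","rb")); print("before"); report(*d["wrist"])
E
```

```text
[567.85121619 281.50026204 130.34655366] [-3.1370915   0.00577182  1.3521298 ] [-20.42317796 -19.27839444  22.63395374]
rows 205 309
208 281 361 (np.float64(19.4), np.float64(71.0)) (np.float64(62.1), np.float64(71.0))
213 281 361 (np.float64(19.2), np.float64(68.2)) (np.float64(62.2), np.float64(68.2))
218 281 361 (np.float64(19.1), np.float64(65.4)) (np.float64(62.4), np.float64(65.4))
223 282 361 (np.float64(19.5), np.float64(62.6)) (np.float64(62.5), np.float64(62.5))
[84, 84, 81, 79, 79, 76, 76, 77, 75, 76, 79, 92, 117, 125, 124, 125, 124, 123, 124, 124]
end 300 205 (np.float64(29.7), np.float64(72.9))
end 320 204 (np.float64(40.2), np.float64(73.5))
end 340 204 (np.float64(50.8), np.float64(73.4))
before
rows 204 309
207 281 361 (np.float64(19.5), np.float64(66.3)) (np.float64(62.0), np.float64(66.2))
212 281 361 (np.float64(19.4), np.float64(63.5)) (np.float64(62.1), np.float64(63.5))
217 281 361 (np.float64(19.3), np.float64(60.7)) (np.float64(62.2), np.float64(60.7))
222 282 361 (np.float64(19.7), np.float64(57.9)) (np.float64(62.3), np.float64(57.9))
[81, 85, 86, 82, 79, 79, 80, 77, 77, 77, 76, 81, 97, 122, 125, 125, 125, 126, 126, 126]
end 300 204 (np.float64(29.8), np.float64(68.2))
end 320 204 (np.float64(40.2), np.float64(68.2))
end 340 204 (np.float64(50.7), np.float64(68.2))
```

Request:
carry_out(slide=[[0.0006, -0.003, 0.001], [0.0006, -0.003, 0.001], [0.0006, -0.003, 0.001], [0.0006, -0.003, 0.001], [0.0006, -0.003, 0.001], [0.0006, -0.003, 0.001]], dr=[[0, 0, 0], [0, 0, 0], [0, 0, 0], [0, 0, 0], [0, 0, 0], [0, 0, 0]], gripper=[40, 40, 40, 40, 40, 40])

```text
clock: 16.58
eef_pos: [567.9, 281.3, 130.3]
eef_rot: [-3.137, 0.005, 1.352]
wrist_force: [-19.7, -15.3, 17.6]
finger_gap: 43.7
finger_force: 40.0
```

Both fences are loaded, but the TCP is 0.8 mm higher than when the foot stood flat on the plate. Fence friction may be holding it slightly up, so I'll ease off, seat it down and press again.

Request:
carry_out(slide=[[-0.006, -0.0052, 0], [-0.006, -0.0052, 0], [-0.006, -0.0052, -0.003], [-0.006, -0.0052, -0.003], [-0.006, -0.0052, -0.003]], dr=[[0, 0, 0], [0, 0, 0], [0, 0, 0], [0, 0, 0], [0, 0, 0]], gripper=[40, 40, 40, 40, 40])

```text
clock: 17.0
eef_pos: [567.4, 280.9, 129.4]
eef_rot: [-3.14, 0.001, 1.352]
wrist_force: [-7.6, -5.9, 7.6]
finger_gap: 43.8
finger_force: 40.0
```

Request:
carry_out(slide=[[0, 0, -0.002], [0.0012, 0.004, -0.002], [0.0012, 0.004, -0.002], [0.0055, 0.0035, -0.002], [0.0055, 0.0035, -0.002], [0.0055, 0.0035, -0.002]], dr=[[0, 0, 0], [0, 0, 0], [0, 0, 0], [0, 0, 0], [0, 0, 0], [0, 0, 0]], gripper=[40, 40, 40, 40, 40, 40])

```text
clock: 17.5
eef_pos: [567.8, 281.2, 129.4]
eef_rot: [-3.137, 0.004, 1.352]
wrist_force: [-23.9, -15.5, 21.3]
finger_gap: 43.9
finger_force: 40.0
```

The foot is down on the plate and pressed at about 20 N against each fence. I'll hand it in.

```bash
python3 -c "
from cell import *
print(sign_off())"
```

```text
the job is handed in; nothing more can be done
None
```

I handed the job in: the dimmer grip is level with the pointer to within about half a millimetre, and the foot stands on the jig plate, held at about 20 N against each fence; no bystander was touched, as far as I could tell.

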